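Turn a cover plate over in its inspection cradle with a flat lifter

TASK

The blue face of the cover plate in the V-shaped inspection cradle has been checked and its other face is next. Pick up the flat lifter by its wooden grip, slide its blade under the plate's raised edge and tilt the plate up and over, so that it comes to rest on the opposite slope of the cradle with the bare metal face up. Never touch the plate with the gripper and leave the other things on the bench where they are; finally stand the lifter back on its wooden rest, flat on its blade, and let go.

Things in the scene. Friction and masses are not known exactly. Their poses are not given: they have to be found in the camera images.
- cradle: grey and black V cradle, fixed: base 180 x 125 x 8 mm with two V frames at y = -48 and +48 mm (14 mm wide), whose black rails rise from the valley at 30 degrees to -x and +x, 80 mm long. Between the frames it is open to the base but for a rod along the valley (top at z = 70 mm). Origin on the bench under the valley's middle; x across it, from the plate's slope to the empty one; y along it
- valley (a point): middle of the V's valley line, where the tops of the rails meet, 75 mm above the bench; axes as the cradle's
- plate: loose cover plate, 100 (x) x 130 (y) x 6 mm, 0.15 kg; blue +z face, bare metal -z face. Origin: centre of the bare face; x points down the slope at first, y along the valley. It starts blue face up on the cradle's -x slope, lower edge in the valley, raised edge 20 mm beyond the ends of the rails. Turned a little past upright, it falls over to the other slope by itself
- plate_centre (a point): middle of the plate, half-way through its thickness
- plate_edge (a point): middle of the raised edge of the plate, on its bare face (the edge to lift), about 125 mm above the bench at first
- lifter: loose lifter, 0.15 kg, standing on its blade on the wooden rest: steel blade 3 mm thick, 50 mm wide, x = -30 to +90 mm, thinner 40 mm wide lip to +95 mm; upright wooden grip 32 (x) x 22 (y) mm, from 9 to 85 mm above the blade's underside. Origin: underside of the blade below the grip's middle; x points to the blade's tip, z up along the grip
- lifter_grip (a point): grip point in the wooden grip, 55 mm above the blade's underside, to be taken across its 22 mm width (along the lifter's y)
- lifter_tip (a point): middle of the front edge of the lifter's blade, 95 mm ahead of the grip's axis
- spray_can: orange and white spray can with a red cap, 53 mm across, 171 mm high, loose, to be left alone; origin under its middle
- try_square: engineer's square lying flat, dark stock and steel blade, 144 x 94 x 16 mm, loose, to be left alone; origin under its middle
- rest: fixed wooden rest block with a grey felt top, 160 (x) x 76 (y) x 60 mm, where the lifter stands at first, its blade along x. Origin: centre of its underside; the top is 60 mm higher. The fixed green parts tray just beyond it is 82 mm high

How it is judged:
By the outcome, as a careful person would: the job done as asked, in the order asked, and still so for the second after the job is handed in, with the robot touching nothing.
It also fails if it takes over 54 s, if anything falls off the work surface, if the arm or the gripper's body presses on something with over 40 N, if the wrist force passes 120 N, or if a joint passes its speed limit or range.

ROBOT

A 6-joint arm with a two-finger parallel gripper is mounted at the origin on the work surface; the furniture and walls round the work are solid. World frame = base frame: x ahead of the robot, y to its left, z up, the work surface at z = 0. Lengths are in m, angles in rad, forces in N, time in s.
With the tool pointing down it reaches from about 0.375 to 0.975 m from the base axis. Payload 3.8 kg.
Tool frame: the origin (TCP) lies between the finger pads; the fingertips stand 17 mm ahead of it and the grasp point (between the pads) lies 2 mm behind it; z points along the fingers, y is the line along which they close (so a half turn about z gives the same grasp; the last joint's range is limited). The gripper opens to 85 mm and grips with 20 to 120 N. Pads are 22 mm wide; open, the fingers measure 114 mm over their backs; the gripper's body (76 mm by 85 mm) begins 54 mm behind the grasp point. The pads swing forward as they close: fully open they stand 13 mm farther back than shut.
Start: joints at [1.069, 0.264, 1.604, -0, 1.274, -0.037], TCP at [0.303, 0.603, 0.248] pointing down, gripper open.
Joint ranges: [-2.63, 2.63], [-0.94, 2.18], [0.31, 2.57], [-1.31, 4.45], [0, 2.66], [-2.55, 2.55]. Speed limits (rad/s): [2.57, 2.57, 3.14, 3.14, 3.14, 3.14].

INTERFACE

Orientations are given as a rotation vector (axis times angle).
In Python, from workcell import bot gives the robot as it stands.
- The arm moves only by the tool play_rows, never from a script. Its argument "steps" is one flat list of numbers, 4 for each row, row after row: the shift along the tool's x, y, z in m, then the turn about the tool's z in rad. A call has 1 to 10 rows; each row is the pose to reach, as a shift and turn from the pose commanded when the call began, along the tool's axes at that moment; what a row does not reach only later rows make up. A row lasts 1/8 s, in which the tool goes at most 62.5 mm and 10.7 degrees, less where a joint would pass 70% of its speed; a pose out of reach is approached as far as the arm can. A call with a gripper value outside its range is refused whole. "jaw" is the closure in counts, from 0 (fully open) to 255 (shut), set as the call begins (left out, the last holds). The fingers move at their own pace and stop on an object; "grip_force" is the grip in N (left out, the last holds). Time passes only in rows, so rows that repeat a pose let the fingers close. It gives the time, the measured TCP pose, the force, the opening and the grip force at its end, in the units of the state.
- bot.read_state(): the state, without advancing time (a new reading comes with each control period).
- bot.read_camera(name): name is "side" or "top"; returns a dict with "pixels" (400x640x3 uint8, blue, green, red), "mtx" (3x3 intrinsics, pixels), "dist" ([k1, k2, p1, p2, k3] as OpenCV has them; the pictures are not rectified), "R" (3x3) and "t" (3): a world point X has camera coordinates R X + t. Camera axes: x right, y down, z forward; pixel columns grow to the right and rows downward; lengths in m; the calibration is good to about 2 mm. A picture is of the moment at which its call begins. There is no depth.
- bot.finish_job(): hands the job in; it is judged then, once.
The state is a dict: "time": time; "q": joint angles; "joint_vel": joint speeds; "joint_torque": joint torques, N m; "tool_pos": TCP position; "tcp_rot": TCP orientation; "wrist_force": force on the tool from outside, world axes, zero at the start; "torque": the same for the moment, N m; "width": opening from 0.0 (shut) to 1.0 (fully open); "grip_force": force on a finger pad.
Only numpy, scipy, OpenCV 4.12 (cv2) and the standard library are available. Lean on these libraries where they do the work, as an engineer would, in place of code of your own. Each camera call takes 0.05 s, during which the arm holds its last target. There are 200 camera calls.

## Working session

There is one attempt and no reset: what is moved stays moved. The work goes in short steps, Python scripts to look and compute and a tool call to move; the robot and the scene stay as the last step left them, time stands still between calls to the robot, and variables do not carry over. Pictures are saved under pics/ and viewed, at most 10 in all, crops included, and the job is handed in when it is done.

Besides the shell and the picture viewer there is one more tool, called after "Call:" as name(argument=value, ...) on one line, values as JSON. play_rows: Moves the arm, as the interface text tells. Its arguments: {"type":"object","properties":{"steps":{"type":"array"},"jaw":{"type":"number"},"grip_force":{"type":"number"}},"required":["steps"]}

```bash
mkdir -p pics; ls; python3 - <<'E'
from workcell import bot
import cv2,json
s=bot.read_state();print(s['time'],s['tool_pos'],s['tcp_rot'],s['wrist_force'],s['width'])
for n in('side','top'):
    c=bot.read_camera(n);cv2.imwrite(f'pics/{n}0.png',c['pixels'])
    print(n,c['mtx'].tolist() if hasattr(c['mtx'],'tolist') else c['mtx'],c['dist'],c['R'],c['t'])
E
```

```text
pics
0.0 [0.30221608 0.60277883 0.24694078] [-0.72335465 -3.05654319  0.00345852] [-0.1739975  -0.16762647 -0.10148805] 0.9976200699598009
side [[387.2303624757126, 0.0, 313.9534236470518], [0.0, 387.2303624757126, 201.07266583956147], [0.0, 0.0, 1.0]] [-0.0893276  0.         0.         0.         0.       ] [[ 0.85951792 -0.51089296 -0.01474209]
 [-0.30014791 -0.48119774 -0.82362611]
 [ 0.41369092  0.71234621 -0.56694153]] [-0.4315663   0.26210018  0.81179603]
top [[429.25600132119774, 0.0, 309.4036453686452], [0.0, 429.25600132119774, 199.174803599511], [0.0, 0.0, 1.0]] [-0.0366351  0.         0.         0.         0.       ] [[ 0.02893694 -0.99939776 -0.01915151]
 [-0.99246853 -0.02644419 -0.11961151]
 [ 0.11903303  0.02246846 -0.99263604]] [0.03226408 0.53914319 1.23031551]
```

View pics/side0.png

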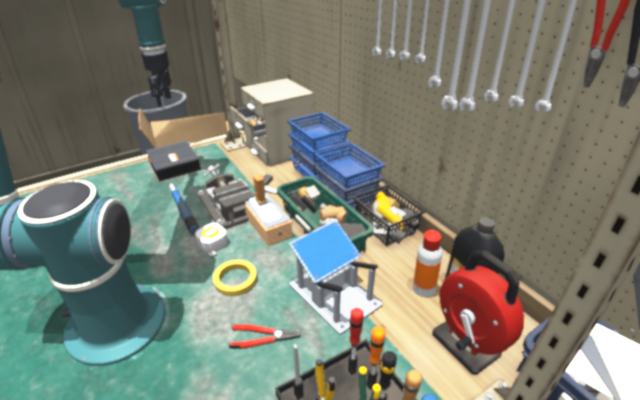

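View pics/top0.png

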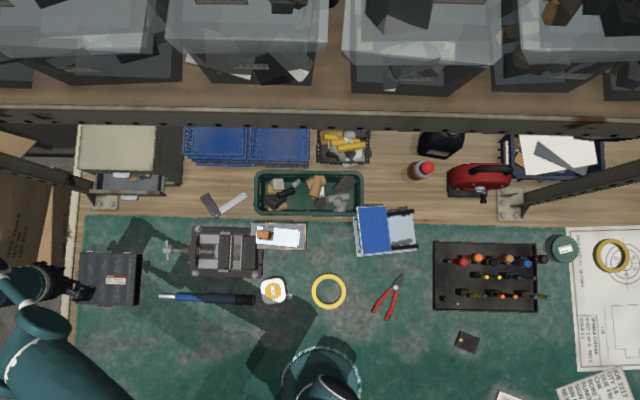

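The side view shows the lifter on the rest at about (265,210) and the plate and cradle at about (330,265). In the top view the lifter is at (278,235), with its blade pointing right, and the plate is at (370,230). Next I'll enlarge both.

```bash
python3 - <<'E'
import cv2
a=cv2.imread('pics/side0.png')[165:335,235:395];b=cv2.imread('pics/top0.png')[205:265,240:425]
cv2.imwrite('pics/sc.png',cv2.resize(a,None,fx=3.5,fy=3.5,interpolation=cv2.INTER_CUBIC))
cv2.imwrite('pics/tc.png',cv2.resize(b,None,fx=4,fy=4,interpolation=cv2.INTER_CUBIC))
E
```

```text
(no output)
```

View pics/sc.png

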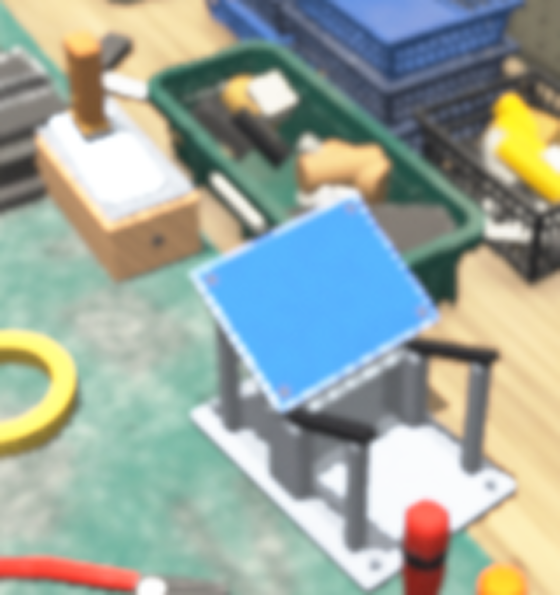

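View pics/tc.png

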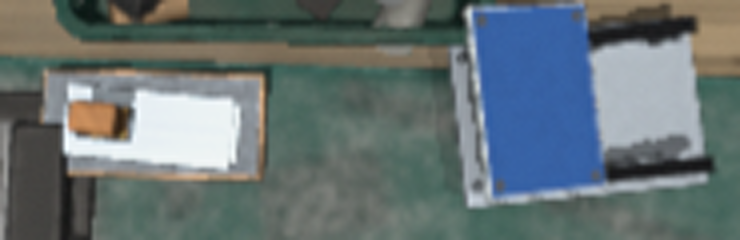

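```bash
cat >h.py <<'E'
import numpy as np,cv2
from scipy.optimize import least_squares
from workcell import bot
CAM={n:bot.read_camera(n) for n in('side','top')}
def proj(n,X):
    c=CAM[n];return cv2.projectPoints(np.atleast_2d(np.float64(X)),cv2.Rodrigues(c['R'])[0],np.float64(c['t']),c['mtx'],np.float64(c['dist']))[0][:,0]
def S(u,v):return ('side',235+(u+.5)/3.5-.5,165+(v+.5)/3.5-.5)
def T(u,v):return ('top',240+(u+.5)/4-.5,205+(v+.5)/4-.5)
def fit(obs,x0):
    # obs: list of (local pt, (cam,u,v)); params x,y,z,yaw
    def f(p):
        c,s=np.cos(p[3]),np.sin(p[3]);R=np.array([[c,-s,0],[s,c,0],[0,0,1]])
        return np.concatenate([proj(o[0],R@np.array(l)+p[:3])[0]-o[1:] for l,o in obs])
    r=least_squares(f,x0,loss='soft_l1');return r.x,f(r.x).reshape(-1,2)
E
python3 - <<'E'
from h import *
np.set_printoptions(precision=4,suppress=True)
c,s=np.cos(np.pi/6),.5
def P(d,y): # top face pt at d up the slope from valley (cradle coords), thickness 6
    return (-d*c+.006*s,y,.075+d*s+.006*c)
ob=[(P(.1,.065),T(470,6)),(P(0,.065),T(585,4)),(P(0,-.065),T(607,187)),(P(.1,-.065),T(494,197)),
(P(.1,.065),S(352,197)),(P(.1,-.065),S(194,273)),(P(0,-.065),S(283,408)),(P(0,.065),S(438,315)),
((.09,-.0625,.008),S(371,588)),((-.09,-.0625,.008),S(192,413)),((.09,.0625,.008),S(516,484)),
((-.09,-.0625,.008),T(470,207)),((.0693,.048,.115),T(696,25)),((.0693,-.048,.115),T(713,164))]
p,r=fit(ob,[.4,-.15,0,-1.5]);print('cradle',p);print(r)
H=.085
ob=[((-.016,.011,H),T(70,101)),((-.016,-.011,H),T(70,135)),((.016,-.011,H),T(112,137)),((.016,.011,H),T(115,104)),
((.095,.02,.002),T(240,96)),((.095,-.02,.002),T(235,170)),((-.03,-.025,.003),T(63,155)),((-.03,.025,.003),T(66,84)),
((.095,-.02,.002),S(100,200)),((.095,.02,.002),S(168,178)),((0,0,H),S(84,38)),((0,0,.009),S(92,128))]
p,r=fit(ob,[.4,.1,.06,-1.5]);print('lifter',p);print(r)
ob=[((-.08,.038,0),T(45,70)),((.08,.038,0),T(267,73)),((.08,-.038,0),T(263,180)),((-.08,-.038,0),T(70,180)),
((-.08,-.038,0),S(38,140)),((.08,-.038,0),S(113,230)),((.08,.038,0),S(198,195))]
p,r=fit(ob,[.4,.1,.06,-1.5]);print('rest',p);print(r)
E
```

```text
cradle [ 0.4544 -0.177  -0.0003 -1.4561]
[[ 0.7177  0.5533]
 [ 0.9092  0.1836]
 [ 0.3696  0.6779]
 [-0.4808  1.0693]
 [-0.066  -0.7347]
 [-1.8621  0.5869]
 [-2.324   2.0769]
 [-0.0548  1.9386]
 [-0.0621 -0.5407]
 [ 0.8794 -1.4081]
 [ 1.9732 -0.3695]
 [-1.0278 -2.4795]
 [-0.0346 -2.3552]
 [-0.2675 -1.9856]]
lifter [ 0.4278  0.1665  0.0617 -1.6007]
[[-0.3238 -0.3231]
 [-0.9247 -0.5422]
 [ 0.5684 -0.3286]
 [ 0.3941 -0.3689]
 [ 0.2842  1.48  ]
 [ 0.67   -2.9262]
 [-0.3261 -0.0287]
 [ 0.2016  0.1577]
 [ 3.5875  0.0194]
 [-1.7503  1.6236]
 [-1.6869  0.1946]
 [-1.2968 -1.839 ]]
rest [ 0.4277  0.1319  0.053  -1.5406]
[[ 0.2102  0.4161]
 [ 0.1434 -0.4564]
 [ 1.1559 -0.6262]
 [-6.4155 -0.5865]
 [-4.7665 -3.3035]
 [-0.8084  0.7875]
 [ 0.8962  0.7155]]
```

Call:
play_rows(steps=[-0.308,-0.334,0,1.136,-0.308,-0.334,0,1.136,-0.308,-0.334,0,1.136,-0.308,-0.334,0,1.136,-0.308,-0.334,0,1.136,-0.308,-0.334,0,1.136,-0.308,-0.334,0,1.136,-0.308,-0.334,0,1.136,-0.308,-0.334,0,1.136,-0.308,-0.334,0,1.136], jaw=90)

```text
time: 1.45
tool_pos: [0.4279, 0.1679, 0.2482]
tcp_rot: [-2.253, -2.188, -0.0]
wrist_force: [-0.1, -0.0, 0.3]
width: 0.648
grip_force: 0.0
```

```bash
python3 - <<'E'
from h import *
a=CAM['side']['pixels'][130:260,210:350];b=CAM['top']['pixels'][190:270,220:330]
a=cv2.resize(a,(560,520),interpolation=cv2.INTER_CUBIC)
b=cv2.resize(b,None,fx=5,fy=5,interpolation=cv2.INTER_CUBIC)
print(b.shape)
cv2.imwrite('pics/t1.png',a)
E
```

```text
(400, 550, 3)
```

View pics/t1.png

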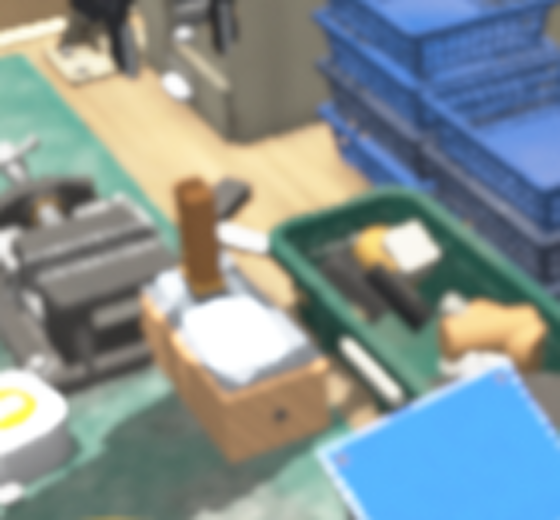

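```bash
python3 - <<'E'
from h import *
print(proj('side',[[.428,.168,.248],[.302,.603,.247],[.428,.168,.265],[.428,.168,.145]]),proj('top',[[.428,.168,.248],[.428,.168,.145]]))
a=CAM['side']['pixels'][60:260,130:330];b=CAM['top']['pixels'][190:290,230:330]
a=cv2.resize(a,(400,400),interpolation=cv2.INTER_CUBIC);b=cv2.resize(b,(400,400),interpolation=cv2.INTER_CUBIC)
cv2.imwrite('pics/t2.png',np.hstack([a,b]))
E
```

```text
[[252.94374673 140.74608725]
 [164.27168305 101.38553208]
 [252.26209065 134.54187887]
 [256.86538077 175.99171384]] [[256.55556159 232.3125416 ]
 [262.02804042 233.97735688]]
```

View pics/t2.png

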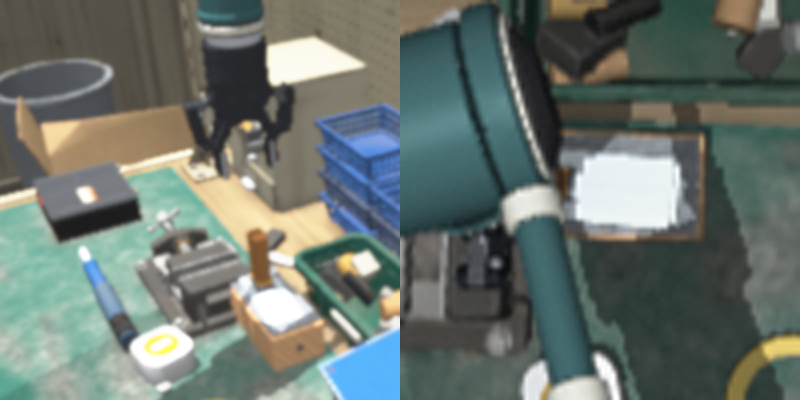

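The fingertips straddle the grip: they sit at about (253,144), with the grip top at (259,177). I'll descend now.

Call:
play_rows(steps=[-0.002,0,0.03,0,-0.002,0,0.06,0,-0.002,0,0.09,0,-0.002,0,0.115,0,-0.002,0,0.13,0,-0.002,0,0.135,0,-0.002,0,0.135,0], jaw=90)

```text
time: 2.52
tool_pos: [0.4284, 0.1651, 0.1136]
tcp_rot: [2.254, 2.188, 0.0]
wrist_force: [0.1, -0.8, 1.0]
width: 0.647
grip_force: 0.0
```

Call:
play_rows(steps=[0,0,0,0,0,0,0,0,0,0,0,0,0,0,0,0,0,0,0,0,0,0,0,0], jaw=255, grip_force=70)

```text
time: 3.28
tool_pos: [0.429, 0.165, 0.1143]
tcp_rot: [2.254, 2.187, 0.003]
wrist_force: [-0.9, -0.3, 6.2]
width: 0.247
grip_force: 68.4
```

Call:
play_rows(steps=[0,0,-0.01,0,0,0,-0.025,0,0,0,-0.04,0,0,0,-0.052,0,0,0,-0.055,0,0,0,-0.055,0])

```text
time: 4.03
tool_pos: [0.4281, 0.1648, 0.1685]
tcp_rot: [2.254, 2.188, 0.0]
wrist_force: [0.4, 0.2, -1.4]
width: 0.253
grip_force: 68.4
```

Call:
play_rows(steps=[-0.01,0,0,-0.01,-0.03,0.001,0,-0.03,-0.05,0.002,0,-0.06,-0.07,0.002,0,-0.09,-0.09,0.002,0,-0.12,-0.11,0.002,0,-0.145,-0.125,0.002,0,-0.145,-0.13,0.002,0,-0.145,-0.13,0.002,0,-0.145])

```text
time: 5.15
tool_pos: [0.4261, 0.0346, 0.1681]
tcp_rot: [-2.091, -2.344, -0.0]
wrist_force: [0.4, 0.0, -1.4]
width: 0.252
grip_force: 68.3
```

```bash
python3 - <<'E'
from h import *
a=CAM['side']['pixels'][170:310,260:400];b=CAM['top']['pixels'][195:265,315:425]
a=cv2.resize(a,(420,420),interpolation=cv2.INTER_CUBIC);b=cv2.resize(b,(374,238),interpolation=cv2.INTER_CUBIC)
b=cv2.copyMakeBorder(b,0,182,0,0,cv2.BORDER_CONSTANT)
cv2.imwrite('pics/t3.png',np.hstack([a,b]))
E
```

```text
(no output)
```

View pics/t3.png

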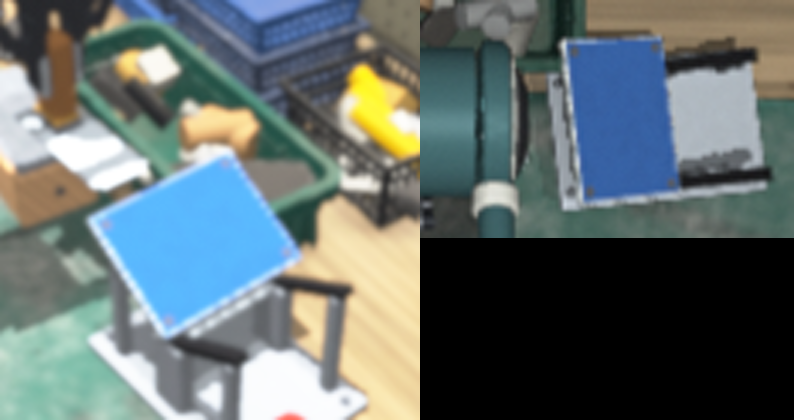

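The side view shows the lip corners at about (292.5,233) and (309,229), and the plate's raised corners at about (290,242) and (338,221). I'll compare these with the prediction.

```bash
python3 - <<'E'
from h import *
np.set_printoptions(precision=4,suppress=True)
def T(p,yaw,l):
    c,s=np.cos(yaw),np.sin(yaw);return np.array([[c,-s,0],[s,c,0],[0,0,1]])@np.array(l)+p
L=np.array([.4261,.0361,.1681-.0543])
for l in [(.095,-.02,.002),(.095,.02,.002),(.09,-.025,.003),(0,0,.085)]: print(l,T(L,-1.457,l),proj('side',T(L,-1.457,l)))
C=np.array([.4544,-.177,0]);c,s=np.cos(np.pi/6),.5
def P(d,y):return (-d*c+.006*s,y,.075+d*s+.006*c)
for d,y in((.1,-.065),(.1,.065),(0,-.065),(0,.065)):print(proj('side',T(C,-1.456,P(d,y))))
def SC(u,v):return ('side',260+(u+.5)/3-.5,170+(v+.5)/3-.5)
def TC(u,v):return ('top',315+(u-420+.5)/3.4-.5,195+(v+.5)/3.4-.5)
ob=[(P(.1,-.065),SC(88,218)),(P(.1,.065),SC(232,153)),(P(0,-.065),SC(166,337)),(P(0,.065),SC(300,258)),
(P(.1,.065),TC(561,38)),(P(0,.065),TC(662,37)),(P(0,-.065),TC(680,187)),(P(.1,-.065),TC(583,201))]
p,r=fit(ob,[.4544,-.177,0,-1.456]);print('plate-derived cradle',p);print(r)
r=[((.0693,.048,.115),TC(756,56)),((.0693,-.048,.115),TC(771,175)),((-.09,-.0625,.008),TC(563,209)),((.0693,-.048,.115),SC(245,355)),((.0693,.048,.115),SC(351,291)),((-.09,-.0625,.008),SC(89,340))]
p,r=fit(r,[.4544,-.177,0,-1.456]);print('cradle only',p);print(r)
E
```

```text
(0.095, -0.02, 0.002) [ 0.417  -0.0606  0.1158] [[294.5518 232.3158]]
(0.095, 0.02, 0.002) [ 0.4568 -0.056   0.1158] [[308.7368 225.5394]]
(0.09, -0.025, 0.003) [ 0.4115 -0.0562  0.1168] [[291.4577 231.7389]]
(0, 0, 0.085) [0.4261 0.0361 0.1988] [[276.7348 180.9389]]
[[288.1846 243.131 ]]
[[335.1328 220.0946]]
[[313.1596 283.198 ]]
[[359.7231 256.4861]]
plate-derived cradle [ 0.4586 -0.1748 -0.0017 -1.4454]
[[ 0.3145  0.4781]
 [-1.379  -1.0674]
 [-0.425   0.4995]
 [ 0.7398 -0.0436]
 [ 0.6706 -0.2791]
 [-0.1281 -1.1305]
 [ 0.0137  0.8625]
 [-0.502  -0.0893]]
cradle only [ 0.4504 -0.179  -0.0015 -1.4473]
[[ 0.5736 -1.2773]
 [ 0.4886 -1.1978]
 [ 0.2226 -0.5794]
 [-1.2928  0.5071]
 [-0.9694 -0.3139]
 [-0.2051  0.0827]]
```

Call:
play_rows(steps=[-0.006,0.001,0,0,-0.012,0.001,0,0,-0.018,0.001,0,0,-0.024,0.001,0,0,-0.03,0.001,0,0,-0.036,0.001,0,0,-0.042,0.001,0,0,-0.045,0.001,0,0,-0.045,0.001,0,0])

```text
time: 6.48
tool_pos: [0.4324, -0.01, 0.1683]
tcp_rot: [-2.091, -2.345, -0.0]
wrist_force: [0.1, -0.3, -0.0]
width: 0.249
grip_force: 68.3
```

```bash
python3 - <<'E'
from h import *
a=CAM['side']['pixels'][170:310,260:400];b=CAM['top']['pixels'][195:265,315:425]
a=cv2.resize(a,(420,420),interpolation=cv2.INTER_CUBIC);b=cv2.resize(b,(374,238),interpolation=cv2.INTER_CUBIC)
b=cv2.copyMakeBorder(b,0,182,0,0,cv2.BORDER_CONSTANT)
cv2.imwrite('pics/t4.png',np.hstack([a,b]))
E
```

```text
(no output)
```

View pics/t4.png

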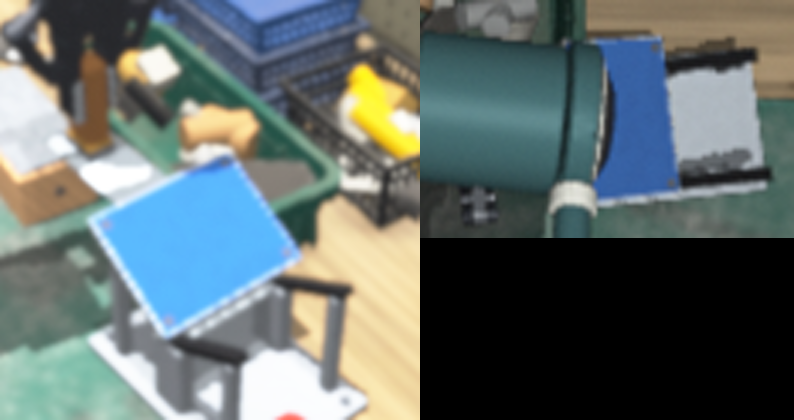

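The raised edge now covers the front of the blade, and the plate hasn't moved. Next I'll lift along the arc.

Call:
play_rows(steps=[-0.004,0,0,0,-0.008,0,-0.006,0,-0.012,0,-0.012,0,-0.017,0,-0.017,0,-0.022,0,-0.022,0,-0.028,0,-0.026,0,-0.034,0,-0.03,0,-0.034,0,-0.03,0])

```text
time: 7.58
tool_pos: [0.4367, -0.0441, 0.1988]
tcp_rot: [2.091, 2.344, 0.001]
wrist_force: [-0.0, 1.1, -1.0]
width: 0.247
grip_force: 68.3
```

```bash
python3 - <<'E'
from h import *
print(bot.read_state()['wrist_force'])
a=CAM['side']['pixels'][150:310,240:400]
cv2.imwrite('pics/t5.png',cv2.resize(a,(480,480),interpolation=cv2.INTER_CUBIC))
E
```

```text
[ 0.74006391  0.37918968 -1.09458036]
```

View pics/t5.png

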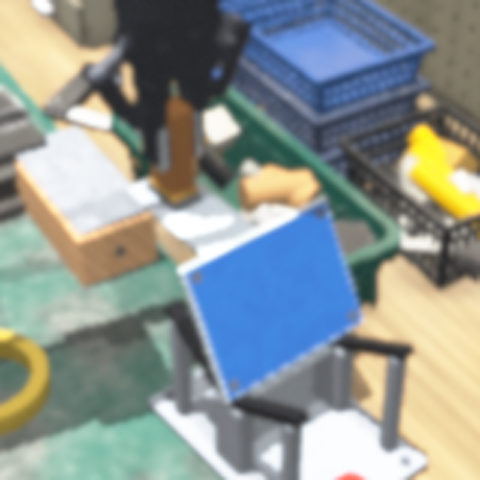

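The plate is tilted to about 60° and rests on the lip, with its edge at about (300,239) to (347,217). I'll carry on over the top.

Call:
play_rows(steps=[-0.006,0,-0.003,0,-0.013,0,-0.006,0,-0.02,0,-0.008,0,-0.027,0,-0.01,0,-0.032,0,-0.011,0,-0.036,0,-0.011,0,-0.04,0,-0.011,0,-0.044,0,-0.011,0,-0.047,0,-0.01,0,-0.05,0,-0.01,0])

```text
time: 8.93
tool_pos: [0.4419, -0.0934, 0.2081]
tcp_rot: [-2.09, -2.345, 0.0]
wrist_force: [0.7, -0.1, -1.8]
width: 0.25
grip_force: 68.4
```

Call:
play_rows(steps=[0,0,0,0,0,0,0,0,0,0,0,0])

```text
time: 9.3
tool_pos: [0.442, -0.0932, 0.2083]
tcp_rot: [-2.09, -2.346, -0.0]
wrist_force: [0.1, -0.5, -1.4]
width: 0.247
grip_force: 68.4
```

```bash
cat >blue.py <<'E'
from h import *
for n,r in(('side',(205,300,285,400)),('top',(195,270,340,430))):
    im=CAM[n]['pixels'][r[0]:r[1],r[2]:r[3]].astype(int)
    m=(im[...,0]>im[...,2]+80)
    ys,xs=np.nonzero(m);print(n,m.sum(),(xs.min()+r[2],xs.max()+r[2],ys.min()+r[0],ys.max()+r[0]) if m.any() else '')
E
python3 blue.py
```

```text
side 0 
top 0
```

Call:
play_rows(steps=[0.01,0,0,0,0.03,0,0,0,0.06,0.002,0,0,0.095,0.004,0,0.02,0.13,0.007,0,0.05,0.165,0.01,0,0.08,0.2,0.013,0,0.11,0.23,0.015,0,0.135,0.25,0.0155,0,0.145,0.258,0.0155,0,0.145])

```text
time: 10.65
tool_pos: [0.4273, 0.1662, 0.2083]
tcp_rot: [-2.252, -2.19, 0.0]
wrist_force: [0.0, 0.3, -1.5]
width: 0.245
grip_force: 68.3
```

Call:
play_rows(steps=[0,0,0,0,0,0,0.015,0,0,0,0.035,0,0,0,0.055,0,0,0,0.072,0,0,0,0.082,0,0,0,0.087,0,0,0,0.089,0,0,0,0.091,0,0,0,0.091,0])

```text
time: 11.9
tool_pos: [0.4281, 0.1649, 0.1176]
tcp_rot: [2.254, 2.188, 0.001]
wrist_force: [-0.1, 0.7, -0.8]
width: 0.25
grip_force: 68.4
```

```bash
python3 blue.py; python3 - <<'E'
from h import *
im=CAM['side']['pixels']
c=np.cos(np.pi/6)
from math import cos,sin
# sample expected bare face on +x slope
C=np.array([.4544,-.177,0]);y=-1.45;R=np.array([[cos(y),-sin(y),0],[sin(y),cos(y),0],[0,0,1]])
for d in(.01,.05,.09):
    for yy in(-.03,.0,.03):
        for n in('side','top'):
            u=proj(n,R@np.array([d*c-.003,yy,.075+d*.5+.005])+C)[0].round().astype(int);print(n,d,yy,u,CAM[n]['pixels'][u[1],u[0]])
E
```

```text
side 0 
top 0 
side 0.01 -0.03 [327 275] [255 255 255]
top 0.01 -0.03 [392 239] [216 214 204]
side 0.01 0.0 [338 268] [255 255 255]
top 0.01 0.0 [391 229] [215 213 204]
side 0.01 0.03 [349 262] [255 255 255]
top 0.01 0.03 [389 218] [219 218 208]
side 0.05 -0.03 [338 277] [255 254 254]
top 0.05 -0.03 [406 238] [192 185 175]
side 0.05 0.0 [349 271] [255 255 254]
top 0.05 0.0 [404 227] [196 190 178]
side 0.05 0.03 [360 264] [255 255 254]
top 0.05 0.03 [403 216] [199 192 181]
side 0.09 -0.03 [350 280] [255 255 255]
top 0.09 -0.03 [420 237] [214 213 202]
side 0.09 0.0 [362 273] [255 255 255]
top 0.09 0.0 [419 225] [218 216 207]
side 0.09 0.03 [373 266] [255 255 255]
top 0.09 0.03 [417 214] [221 221 211]
```

The plate lies on the opposite slope with its bright bare face up. Next I'll set the lifter down until it touches.

Call:
play_rows(steps=[0,0,0.001,0,0,0,0.002,0,0,0,0.003,0,0,0,0.0035,0,0,0,0.0035,0])

```text
time: 12.72
tool_pos: [0.4278, 0.1647, 0.1143]
tcp_rot: [-2.254, -2.188, 0.0]
wrist_force: [-2.3, -1.9, 6.2]
width: 0.251
grip_force: 69.2
```

Call:
play_rows(steps=[0,0,0,0,0,0,0,0,0,0,0,0,0,0,0,0,0,0,0,0], jaw=90)

```text
time: 13.35
tool_pos: [0.4278, 0.1648, 0.1137]
tcp_rot: [-2.254, -2.188, 0.0]
wrist_force: [-0.9, -0.3, -0.1]
width: 0.647
grip_force: 0.0
```

Call:
play_rows(steps=[0,0,-0.01,0,0,0,-0.03,0,0,0,-0.06,0,0,0,-0.1,0,0,0,-0.14,0,0,0,-0.17,0,0.06,0,-0.18,0,0.12,0,-0.18,0,0.17,0,-0.18,0,0.17,0,-0.18,0])

```text
time: 14.6
tool_pos: [0.4326, 0.3376, 0.2942]
tcp_rot: [-2.25, -2.192, -0.001]
wrist_force: [0.1, 0.1, -0.8]
width: 0.648
grip_force: 0.0
```

```bash
python3 - <<'E'
from h import *
a=CAM['side']['pixels'][150:320,235:405];b=CAM['top']['pixels'][195:270,235:435]
a=cv2.resize(a,(390,390),interpolation=cv2.INTER_CUBIC);b=cv2.resize(b,(400,150),interpolation=cv2.INTER_CUBIC)
b=cv2.copyMakeBorder(b,0,240,0,0,cv2.BORDER_CONSTANT)
cv2.imwrite('pics/t6.png',np.hstack([a,b]))
E
```

```text
(no output)
```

View pics/t6.png

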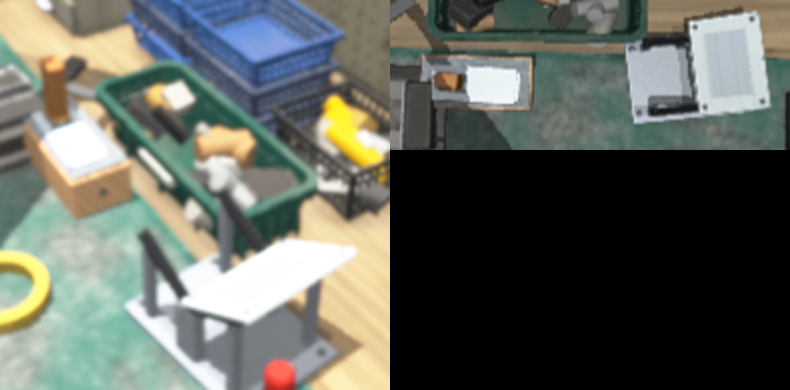

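The plate lies on the +x slope with its bare face up, at about (270,280) in the left crop. The lifter stands upright on its rest, with its grip at (53,90). I'll hand it in.

```bash
python3 -c "
from workcell import bot
print(bot.finish_job())"
```

```text
the job is handed in; nothing more can be done
None
```

I handed the job in at about 15 s. The plate now lies bare face up on the opposite slope, and the lifter stands released on its wooden rest; the last pictures confirm both.

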